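Weigh the sample pot from behind the reagent bottles

ROBOT

A 7-joint arm with a two-finger parallel gripper is mounted at the origin on the work surface. World frame = base frame: x ahead of the robot, y to its left, z up, the work surface at z = 0. Lengths are in mm, angles in rad, forces in N, time in s.
With the tool pointing down it reaches from about 400 to 900 mm from the base axis. Payload 5.5 kg.
Tool frame: the origin (TCP) lies at the very end of the fingers, on their centre line; the grasp point (between the pads) lies 19 mm behind it; z points along the fingers, y is the line along which they close (so a half turn about z gives the same grasp; the last joint's range is limited). The gripper opens to 85 mm and grips with 20 to 120 N. Pads are 22 mm wide; open, the fingers measure 114 mm over their backs; the gripper's body (76 mm by 85 mm) begins 54 mm behind the grasp point. The pads swing forward as they close: fully open they stand 13 mm farther back than shut.
Start: joints at [1.405, 0.501, -0.427, 1.55, 0.221, 1.138, -0.21], TCP at [270.289, -591.138, 231.31] pointing down, gripper open.
Joint ranges: [-2.88, 2.88], [-0.31, 2.03], [-1.54, 1.56], [0.2, 2.42], [-1.41, 4.55], [0.19, 2.02], [-2.57, 2.57]. Speed limits (rad/s): [2.57, 2.57, 3.14, 3.14, 3.14, 3.14, 3.14].

INTERFACE

Orientations are given as a unit quaternion [x, y, z, w].
In Python, from bench import env, eyes gives the robot as it stands. The module is installed in compiled form; this text tells all that it offers.
- The arm moves only by the shell command python3 -m inch 'ROWS' [OPENING] [FORCE]. ROWS is text: rows parted by semicolons, each of 6 numbers parted by spaces: the shift along the tool's x, y, z in mm, then the turn, a rotation vector about the tool's x, y, z in rad. A call has 1 to 8 rows; each row is the pose to reach, as a shift and turn from the pose commanded when the call began, along the tool's axes at that moment; what a row does not reach only later rows make up. A row lasts 1/10 s, in which the tool goes at most 50 mm and 8.59 degrees, less where a joint would pass 70% of its speed; a pose out of reach is approached as far as the arm can. A call with a gripper value outside its range is refused whole. OPENING is the opening in per cent of the stroke, from 0 (shut) to 100 (fully open), set as the call begins (- or left out, the last holds). The fingers move at their own pace and stop on an object; FORCE is the grip in N (left out, the last holds). Time passes only in rows, so rows that repeat a pose let the fingers close. It gives the time, the measured TCP pose, the force, the opening and the grip force at its end, in the units of the state.
- env.observe(): the state, without advancing time (a new reading comes with each control period).
- eyes.capture(name): name is "scene" or "top" or "wrist"; returns the picture (480x640x3 uint8, red, green, blue); there is no depth.
- eyes.camera_info(name): a dict with "vfov" (degrees; the focal length in pixels is half the picture's height over the tangent of half this angle, whatever the lens; pixels are square), "cx", "cy" (the principal point, pixels), "dist_coeffs" ([k1, k2, p1, p2, k3] as OpenCV has them; the pictures are not rectified), "R" (3x3) and "t" (3): a world point X has camera coordinates R X + t. Camera axes: x right, y down, z forward; pixel columns grow to the right and rows downward; lengths in mm; the calibration is good to about 2 mm. A picture is of the moment at which its call begins: read the wrist's pose just before it. camera_info takes no time and is no camera call; for the wrist camera it gives the pose at the moment of the call.
- env.sign_off(): hands the job in; it is judged then, once.
The state is a dict: "time_s": time; "joint_positions": joint angles; "dq": joint speeds; "effort": joint torques, N m; "position": TCP position; "tcp_rot": TCP orientation; "ft_force": force on the tool from outside, world axes, zero at the start; "wrist_torque": the same for the moment, N m; "gripper_width": opening from 0.0 (shut) to 1.0 (fully open); "gripper_force": force on a finger pad.
Only numpy, scipy, OpenCV 4.12 (cv2) and the standard library are available. Lean on these libraries where they do the work, as an engineer would, in place of code of your own. Each camera call takes 0.05 s, during which the arm holds its last target. There are 200 camera calls.

TASK

The low sample pot in the back row of the white bottle rack is hemmed in by three tall bottles, one on each side of it and one in front. Stand all three bottles upright in the grey spill tray, then set the pot gently on the middle of the balance pan, and afterwards put each bottle back upright in the very compartment of the rack where it stood at the start. Leave the two small jars in the rack's front corners where they are, and tip none of these over.

Things in the scene. Friction and masses are not known exactly. Their poses are not given: they have to be found in the camera images.
- amber_mid (a point): Round amber glass bottle, narrow black cap, 130 mm tall: body 54 mm diameter to 74 mm up, shoulder to a 26 mm neck at 94 mm, cap 36 mm diameter, the top 26 mm. About 0.2 kg. Point: on its axis, half-way up (65 mm to foot and top). z up. Starts in the rack's front centre, back left or back right compartment. Lift it by the cap from above.
- square_mid (a point): Square white plastic bottle, white cap, 122 mm tall: body 46 by 46 by 80 mm, faces along the rack's sides, 30 mm neck, cap 38 mm diameter, the top 24 mm. About 0.15 kg. Point: on its axis, half-way up (61 mm to foot and top). z up. Starts in another of the same three compartments. Lift it by the cap from above.
- media_mid (a point): Round clear glass bottle, wide blue cap, 116 mm tall: body 54 mm diameter to 62 mm up, shoulder to a 38 mm neck at 78 mm, cap 48 mm diameter, the top 28 mm. About 0.22 kg. Point: on its axis, half-way up (58 mm to foot and top). z up. Starts in another of the same three compartments. Lift it by the cap from above.
- pot_mid (a point): Low round sample pot, clear with a white lid, 52 mm diameter and 60 mm tall, about 0.12 kg, straight sides. The point is its centre, 30 mm above its foot; z is up. At the start it stands in the back centre compartment of the rack, 67 mm from the bottles beside it and in front of it: too close for a gripper until they are gone.
- rack: Fixed white bottle rack, 138 (x) by 205 mm (y), six square compartments in two rows of three. Origin: centre of underside. Compartment centres: x -33.5 (front row, robot side) or +33.5 mm (back row), y -67, 0, +67 mm; 63 mm wide inside, floor 4 mm up, walls and dividers 4 mm thick, 14 mm high. A 6 mm rail along y at x +72 mm, top 78 mm up, backs it: grip back-row things with fingers along the rack's y.
- tray: Fixed grey plastic spill tray, the side area for the bottles: 200 mm (x) by 210 mm (y), flat floor 4 mm thick, walls 4 mm thick reaching 18 mm above the bench. Origin: centre of its underside. Room for the three bottles side by side or in a triangle.
- pan (a point): Centre of the top of the balance's round steel pan, 130 mm diameter, 75 mm above the bench. The white balance is fixed; its case, 290 by 200 mm and 56 mm high, lies under the pan and reaches 190 mm from the pan's centre towards the robot (its display end, -x of this frame). z is up.
- jar_a_mid (a point): Small amber jar with a black lid, 41 mm diameter, 40 mm tall, standing in a front corner compartment of the rack. The point is its centre. A bystander: leave it.
- jar_b_mid (a point): A second small amber jar, the same, in the other front corner compartment. The point is its centre. A bystander: leave it.
Mind the look-alikes: they are no part of the job. Leave any green or turquoise look-alike of the part that bears square_mid alone.

How it is judged (in metres and radians):
On the way, in this order (a step that is already met when the one before it is completed fails the run):
1. all three bottles stand upright in the grey tray (x of amber_mid in the frame of tray between -0.09 and 0.09 m and y of amber_mid in the frame of tray between -0.095 and 0.095 m and z of amber_mid in the frame of tray below 0.075 m and angle between each of amber_mid, square_mid, media_mid's own z axis and vertical below 0.12 rad and x of square_mid in the frame of tray between -0.09 and 0.09 m and y of square_mid in the frame of tray between -0.095 and 0.095 m and z of square_mid in the frame of tray below 0.071 m and x of media_mid in the frame of tray between -0.09 and 0.09 m and y of media_mid in the frame of tray between -0.095 and 0.095 m and z of media_mid in the frame of tray below 0.068 m), for 0.2 s.
2. the pot stands on the middle of the balance pan (horizontal distance between pot_mid and pan below 0.015 m and z of pot_mid in the frame of pan between 0.025 and 0.036 m and angle between pot_mid's own z axis and vertical below 0.08 rad), for 0.2 s.
At the end, for the whole second after the job is handed in: Each of the three bottles stands upright (within 0.08 rad) on the rack's floor within 12 mm of where it stood at the start; the pot stands upright on the balance pan within 15 mm of its centre; the two small jars are within 20 mm of their starting places; all at rest and released (all of step 2 and distance of each of amber_mid, square_mid, media_mid from where it was at the start of the episode below 0.012 m and z of amber_mid in the frame of rack below 0.074 m and angle between each of amber_mid, square_mid, media_mid's own z axis and vertical below 0.08 rad and linear speed of each of amber, square, media, pot below 0.02 m/s and z of square_mid in the frame of rack below 0.07 m and z of media_mid in the frame of rack below 0.067 m and distance of each of jar_a_mid, jar_b_mid from where it was at the start of the episode below 0.02 m); the robot touches nothing.
It fails at once if the pot is dropped or slammed onto the balance (faster than 0.6 m/s within 25 mm of the pan) (horizontal distance between pot_mid and pan below 0.08 m and z of pot_mid in the frame of pan below 0.055 m and linear speed of pot above 0.6 m/s).
It fails at once if a bottle, the pot or a jar is tipped over (angle between any of amber_mid, square_mid, media_mid, pot_mid, jar_a_mid, jar_b_mid's own z axis and vertical above 0.7 rad).
It fails at once if a small jar is moved out of its place (distance of any of jar_a_mid, jar_b_mid from where it was at the start of the episode above 0.03 m).
It also fails if it takes over 152 s, if anything falls off the work surface, if the arm or the gripper's body presses on something with over 40 N, if the wrist force passes 120 N, or if a joint passes its speed limit or range.

## Working session

There is one attempt and no reset: what is moved stays moved. The work goes in short steps, Python scripts to look and compute and a shell command to move; the robot and the scene stay as the last step left them, time stands still between calls to the robot, and variables do not carry over. Pictures are saved under pics/ and viewed, at most 14 in all, crops included, and the job is handed in when it is done.

```bash
mkdir -p pics; ls; python3 - <<'E'
from bench import env,eyes
import cv2,json
s=env.observe();print(s)
for n in("scene","top","wrist"):
    i=eyes.camera_info(n);print(n,i)
    cv2.imwrite(f"pics/{n}0.png",eyes.capture(n)[:,:,::-1])
E
```

```text
pics
{'time_s': 0.0, 'joint_positions': array([ 1.40515228,  0.50186858, -0.42678701,  1.55145812,  0.22079742,
        1.13831869, -0.2102933 ]), 'dq': array([ 0.000112  ,  0.00108904,  0.00067185, -0.00059768,  0.0016099 ,
       -0.00061679,  0.0016809 ]), 'effort': array([ 2.43065779e-04, -5.69521022e+01, -5.81642479e+00, -2.80945230e+01,
        1.06188210e-02,  1.19355612e-02,  4.00822799e-06]), 'position': array([ 269.94610823, -590.51639909,  230.24261486]), 'tcp_rot': array([ 9.77092838e-01,  2.12811160e-01, -1.79456320e-04, -9.81479572e-04]), 'ft_force': array([-0.50664289,  0.42758545, -0.62630238]), 'wrist_torque': array([-0.02366794, -0.09640795,  0.03756045]), 'gripper_force': 0.0, 'gripper_width': 1.0013221111331325}
scene {'vfov': 57.05282140210431, 'cx': 329.31730035223757, 'cy': 236.4712559106845, 'dist_coeffs': array([-0.10025857,  0.        ,  0.        ,  0.        ,  0.        ]), 'R': array([[ 0.14387239,  0.98959407,  0.00207456],
       [ 0.62122864, -0.08868526, -0.77859482],
       [-0.77030884,  0.11330708, -0.62752354]]), 't': array([ -64.99216459, -295.6187946 , 1273.52499751])}
top {'vfov': 46.30217044811854, 'cx': 326.57847514368683, 'cy': 243.59580593585653, 'dist_coeffs': array([-0.01135828,  0.        ,  0.        ,  0.        ,  0.        ]), 'R': array([[ 0.02440633, -0.99965394, -0.00981442],
       [-0.99461333, -0.02329162, -0.10100406],
       [ 0.10074052,  0.01222669, -0.9948376 ]]), 't': array([  -5.18176374,  545.93970023, 1087.74018908])}
wrist {'vfov': 66.35876948995843, 'cx': 328.58742842459867, 'cy': 235.49184133669405, 'dist_coeffs': array([-0.02821155,  0.        ,  0.        ,  0.        ,  0.        ]), 'R': array([[ 0.41550912, -0.90958492, -0.0027293 ],
       [-0.86678184, -0.39686227,  0.30197614],
       [-0.27575609, -0.12310813, -0.95331158]]), 't': array([-648.90506037,  -38.99169568,  381.06418736])}
```

View pics/scene0.png

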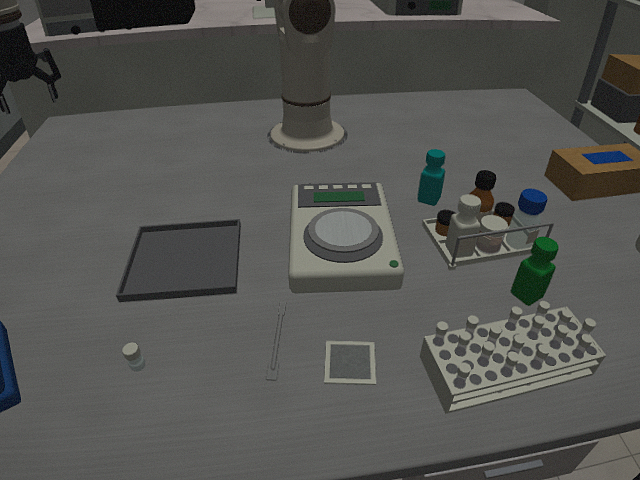

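View pics/top0.png

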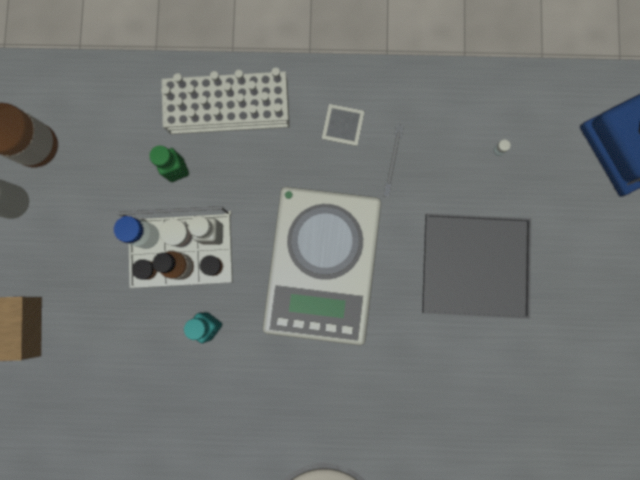

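```bash
cat > h.py <<'E'
import numpy as np,cv2
from bench import env,eyes
from scipy.spatial.transform import Rotation as Rot
def K(i):
    f=240/np.tan(np.radians(i["vfov"])/2)
    return np.array([[f,0,i["cx"]],[0,f,i["cy"]],[0,0,1]])
def cast(i,uv,z):
    uv=np.array(uv,float).reshape(-1,1,2)
    n=cv2.undistortPoints(uv,K(i),np.array(i["dist_coeffs"]))[:,0]
    d=np.c_[n,np.ones(len(n))]@i["R"]; c=-i["R"].T@i["t"]
    return c+d*((z-c[2])/d[:,2])[:,None]
def proj(i,P):
    return cv2.projectPoints(np.array(P,float).reshape(-1,1,3),cv2.Rodrigues(i["R"])[0],np.array(i["t"],float),K(i),np.array(i["dist_coeffs"]))[0][:,0]
def delta(target,quat=None,yaw=None):
    """shift in tool axes from measured pose; yaw = world angle of tool y axis (mod pi) to reach"""
    s=env.observe();R=Rot.from_quat(s["tcp_rot"])
    d=R.inv().apply(np.array(target)-s["position"])
    return d
E
python3 - <<'E'
import cv2
im=cv2.imread("pics/top0.png")
a=cv2.resize(im[190:350,100:250],None,fx=4,fy=4,interpolation=cv2.INTER_CUBIC)[:600]
cv2.imwrite("pics/rack.png",a)
E
```

```text
(no output)
```

View pics/rack.png

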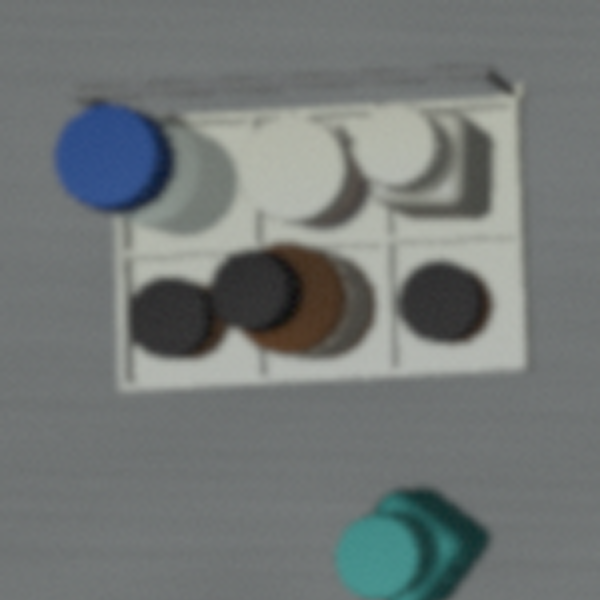

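The white square bottle is in the back-right compartment: cap at crop (394,145), which is picture (198,226). The turquoise one at (194,328) and the green one at (162,157) stand outside the rack and are look-alikes, so I'll leave them. Amber is front centre (cap at crop (253,290)), media is back left (110,157) and the pot is back centre (292,170).

```bash
python3 - <<'E'
from h import *
i=eyes.camera_info("top")
c=lambda *p:(100+(p[0]+.5)/4-.5,190+(p[1]+.5)/4-.5)
P={}
for n,p,z in [("media",(110,157),120),("pot",(292,170),64),("square",(394,145),126),("amber",(253,290),134),("jarL",(171,316),44),("jarR",(440,300),44),("cFL",(120,389),14),("cFR",(526,368),14)]:
    P[n]=cast(i,[c(*p)],z)[0];print(n,P[n].round(1))
im=cv2.imread("pics/top0.png");
# tray: dark region
hsv=cv2.cvtColor(im,cv2.COLOR_BGR2HSV)
m=((hsv[...,2]<85)&(np.indices(hsv.shape[:2])[1]>400)).astype(np.uint8)
cs,_=cv2.findContours(m[150:350],cv2.RETR_EXTERNAL,cv2.CHAIN_APPROX_NONE,offset=(0,150))
k=max(cs,key=cv2.contourArea);r=cv2.minAreaRect(k);b=cv2.boxPoints(r);print(r);B=cast(i,b,18);print(B.round(1),B.mean(0))
# pan: bluish-bright disk
x=im[190:290,275:375]; g=cv2.cvtColor(x,cv2.COLOR_BGR2GRAY)
m=((x[...,0].astype(int)-x[...,2]>8)&(g>120)).astype(np.uint8)
cs,_=cv2.findContours(m,cv2.RETR_EXTERNAL,cv2.CHAIN_APPROX_NONE,offset=(275,190))
k=max(cs,key=cv2.contourArea);e=cv2.fitEllipse(k);print(e,cast(i,[e[0]],75))
# scene camera check
j=eyes.camera_info("scene")
for n in P: print(n,proj(j,P[n]).round(1))
E=cast(i,[e[0]],75);print("pan scene",proj(j,E),"tray",proj(j,B))
from math import atan2
d=P["cFL"]-P["cFR"];print("rack y-dir yaw",atan2(d[1],d[0])-np.pi/2, np.linalg.norm(d)); 
s=env.observe();R=Rot.from_quat(s["tcp_rot"]).as_matrix();print(R.round(3))
E
```

```text
media [555.1 373.5 120. ]
pot [557.5 305.5  64. ]
square [562.9 241.4 126. ]
amber [494.8 299.9 134. ]
jarL [486.6 367.   44. ]
jarR [497.6 235.3  44. ]
cFL [450.8 400.9  14. ]
cFR [466.3 197.2  14. ]
((622.513671875, 165.4906768798828), (44.19095230102539, 15.446988105773926), 55.784297943115234)
[[ 748.2 -551.1   18. ]
 [ 767.  -577.7   18. ]
 [ 692.3 -625.8   18. ]
 [ 673.8 -599.4   18. ]] [ 720.35333497 -588.4933568    18.        ]
((324.5450134277344, 240.10614013671875), (54.08149719238281, 54.545589447021484), 68.54119873046875) [[547.69368386  11.32408929  75.        ]]
media [[533.4 195.5]]
pot [[494.2 222.9]]
square [[470.7 200.2]]
amber [[485.9 174.9]]
jarL [[504.5 207.9]]
jarR [[447.4 216. ]]
cFL [[508.  208.5]]
cFR [[422.8 220.2]]
pan scene [[343.10529715 228.37701473]] tray [[ 3.06643155e-01  3.70034860e+02]
 [-2.01771754e+01  3.81290395e+02]
 [-2.91281775e+01  3.44356828e+02]
 [-1.00781766e+01  3.34537929e+02]]
rack y-dir yaw 0.07598151627151628 204.2291398769039
[[ 0.909  0.416 -0.001]
 [ 0.416 -0.909  0.001]
 [ 0.    -0.002 -1.   ]]
```

```bash
python3 - <<'E'
from h import *
i=eyes.camera_info("top");j=eyes.camera_info("scene")
T=cast(i,[(425.5,214.5),(529.5,217.5),(527.5,317.5),(423,314)],18);print(T.round(1),T.mean(0))
print("tray in scene",proj(j,T).round(1))
for n,inf,roi in(("top0",i,(190,290,275,375)),("scene0",j,(195,275,290,395))):
    x=cv2.imread(f"pics/{n}.png")[roi[0]:roi[1],roi[2]:roi[3]]
    g=cv2.cvtColor(x,cv2.COLOR_BGR2GRAY)
    for nm,m in(("disk",(x[...,0].astype(int)-x[...,2]>8)&(g>110)),("ring",(g<125))):
        cs,_=cv2.findContours(m.astype(np.uint8),cv2.RETR_EXTERNAL,cv2.CHAIN_APPROX_NONE,offset=(roi[2],roi[0]))
        k=max(cs,key=cv2.contourArea);e=cv2.fitEllipse(k);print(n,nm,np.round(e[0],1),np.round(e[1],1),cast(inf,[e[0]],75).round(1))
E
```

```text
[[ 610.4 -189.6   18. ]
 [ 609.1 -398.4   18. ]
 [ 409.6 -392.2   18. ]
 [ 411.5 -186.    18. ]] [ 510.13673291 -291.54858858   18.        ]
tray in scene [[235.5 285.7]
 [115.8 296.3]
 [140.2 226.7]
 [239.  218.6]]
top0 disk [324.5 240.1] [54.1 54.5] [[547.7  11.3  75. ]]
top0 ring [324.8 241.1] [73.9 74.2] [[545.8  10.7  75. ]]Traceback (most recent call last):
  File "<stdin>", line 10, in <module>
ValueError: max() iterable argument is empty
```

```bash
python3 -m inch '0 0 -20 0 0 0.1; 0 0 -40 0 0 0.2; 0 0 -60 0 0 0.3; 0 0 -60 0 0 0.354' 100 40
```

```text
time_s: 0.55
position: [271.2, -592.5, 294.5]
tcp_rot: [0.999, 0.036, 0.001, 0.002]
ft_force: [-0.1, 0.0, 0.4]
gripper_width: 0.998
gripper_force: 0.0
```

```bash
python3 -m inch '33 -35 0 0 0 0; 65 -71 0 0 0 0; 98 -106 0 0 0 0; 130 -141 0 0 0 0; 163 -177 0 0 0 0; 195 -212 0 0 0 0; 228 -247 0 0 0 0; 260 -283 0 0 0 0'; python3 - <<'E'
from h import *
s=env.observe();print(s["position"],s["joint_positions"].round(2))
i=eyes.camera_info("wrist");cv2.imwrite("pics/w1.png",eyes.capture("wrist")[:,:,::-1])
print(proj(i,[[510,-291.5,4],[546.5,11,75]]))
E
```

```text
time_s: 1.35
position: [509.2, -288.0, 291.2]
tcp_rot: [0.999, 0.037, -0.0, 0.0]
ft_force: [0.2, -0.6, 0.4]
gripper_width: 1.0
gripper_force: 0.0
[ 509.15570195 -287.97784782  291.21692954] [ 0.88  0.34 -0.53  1.65  0.18  1.2  -1.18]
[[331.87810052 187.70993631]
 [ 24.35161236 141.57853287]]
```

```bash
python3 -m inch '8 -42 0 0 0 0; 17 -84 0 0 0 0; 25 -127 0 0 0 0; 33 -169 0 0 0 0; 42 -211 0 0 0 0; 50 -253 0 0 0 0; 58 -295 0 0 0 0;58 -295 0 0 0 0'; python3 - <<'E'
from h import *
s=env.observe();print(s["position"],s["joint_positions"].round(2))
i=eyes.camera_info("wrist");im=eyes.capture("wrist")[:,:,::-1];cv2.imwrite("pics/w2.png",im)
print(proj(i,[[546.5,11,75]]))
E
```

```text
time_s: 2.2
position: [543.9, 17.1, 291.8]
tcp_rot: [0.999, 0.043, 0.001, -0.002]
ft_force: [-0.5, 0.1, -0.1]
gripper_width: 1.002
gripper_force: 0.0
[543.92723189  17.12986302 291.8366678 ] [ 0.49  0.29 -0.68  1.74  0.19  1.18 -1.73]
[[335.96779333 199.13533972]]
```

View pics/w2.png

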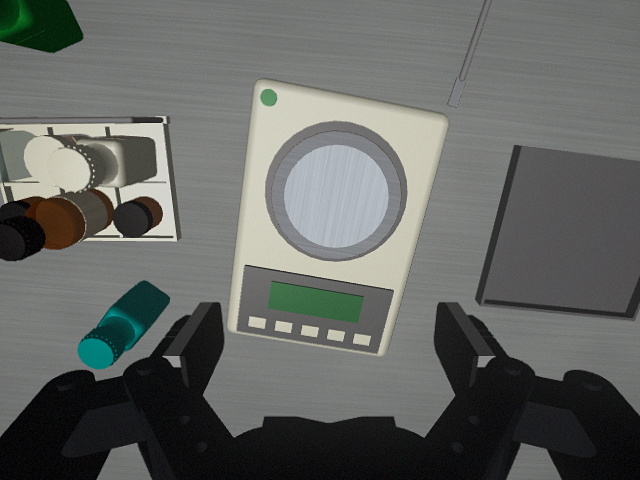

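```bash
python3 -m inch '0 0 0 0 0 0'; python3 - <<'E'
from h import *
for k in range(3):
    s=env.observe();print(s["time_s"],s["position"],s["tcp_rot"].round(4))
i=eyes.camera_info("wrist");print(proj(i,[[546.5,11,75]]))
print(cast(i,[(336.4,195.5)],75),cast(i,[(336,191)],75))
E
```

```text
time_s: 2.35
position: [544.0, 8.4, 291.0]
tcp_rot: [0.999, 0.038, -0.0, 0.0]
ft_force: [-0.3, -0.8, 0.3]
gripper_width: 1.0
gripper_force: 0.0
2.35 [543.96288111   8.42518065 291.00305597] [ 9.993e-01  3.760e-02 -3.000e-04  3.000e-04]
2.35 [543.96288111   8.42518065 291.00305597] [ 9.993e-01  3.760e-02 -3.000e-04  3.000e-04]
2.35 [543.96288111   8.42518065 291.00305597] [ 9.993e-01  3.760e-02 -3.000e-04  3.000e-04]
[[326.28650924 198.23489049]]
[[550.0035496   1.1969234  75.       ]] [[554.47292652   1.95693408  75.        ]]
```

```bash
python3 - <<'E'
from h import *
i=eyes.camera_info("wrist");x=eyes.capture("wrist")[:,:,::-1].copy()
g=cv2.cvtColor(x,cv2.COLOR_BGR2GRAY);b=x[...,0].astype(int)-x[...,2]
m=((b>8)&(g>110)).astype(np.uint8);m[:90]=0;m[270:]=0;m[:,:230]=0;m[:,420:]=0
cs,_=cv2.findContours(m,cv2.RETR_EXTERNAL,cv2.CHAIN_APPROX_NONE)
k=max(cs,key=cv2.contourArea);e=cv2.fitEllipse(k);print("disk",e,cast(i,[e[0]],75))
w=(g<150).astype(np.uint8);w[:95]=0;w[262:]=0;w[:,245:246]=0;w[:,:246]=0;w[:,412:]=0
cs,_=cv2.findContours(w,cv2.RETR_EXTERNAL,cv2.CHAIN_APPROX_NONE)
k=max(cs,key=cv2.contourArea);e=cv2.fitEllipse(k);print("ring",e,cast(i,[e[0]],75), cast(i,[e[0]],56))
E
python3 -m inch '12 -42 0 0 0 0; 0 -90 0 0 0 0; -10 -135 0 0 0 0; -15 -180 0 0 0 0; -20 -225 0 0 0 0; -27 -258 0 0 0 0; -27 -295 0 0 0 0; -27 -295 0 0 0 0'; python3 -m inch '0 0 0 0 0 0;0 0 0 0 0 0'
```

```text
disk ((326.0643005371094, 194.96035766601562), (102.73441314697266, 104.5031967163086), 88.86408996582031) [[549.77722177  11.46040488  75.        ]]
ring ((326.31573486328125, 189.90248107910156), (139.9575653076172, 141.52978515625), 92.17259979248047) [[554.84907662  11.58120293  75.        ]] [[551.30851473  11.44577254  56.        ]]
time_s: 3.2
position: [493.7, 305.5, 291.5]
tcp_rot: [0.999, 0.04, -0.0, -0.002]
ft_force: [-0.3, -0.3, -0.6]
gripper_width: 1.002
gripper_force: 0.0
time_s: 3.4
position: [496.4, 298.7, 290.8]
tcp_rot: [0.999, 0.036, -0.0, 0.001]
ft_force: [-0.1, -0.6, 0.0]
gripper_width: 0.999
gripper_force: 0.0
```

```bash
python3 - <<'E'
from h import *
i=eyes.camera_info("wrist");x=eyes.capture("wrist")[:,:,::-1].copy()
s=env.observe();print(s["position"],s["joint_positions"].round(2))
for n,p in dict(amber=(494.5,300.5,134),square=(564,241,126),media=(555.5,373.5,120),pot=(559,306,64)).items():
    q=proj(i,[p])[0];print(n,q.round(1));cv2.circle(x,tuple(int(v) for v in q),3,(0,0,255),-1)
cv2.imwrite("pics/w3.png",x)
E
```

```text
[496.4131349  298.61685551 290.95391045] [ 0.01  0.38 -0.77  1.66  0.28  1.22 -2.33]
amber [326.2 217.9]
square [405.1 138. ]
media [243.5 136.6]
pot [325.6 135.2]
```

View pics/w3.png

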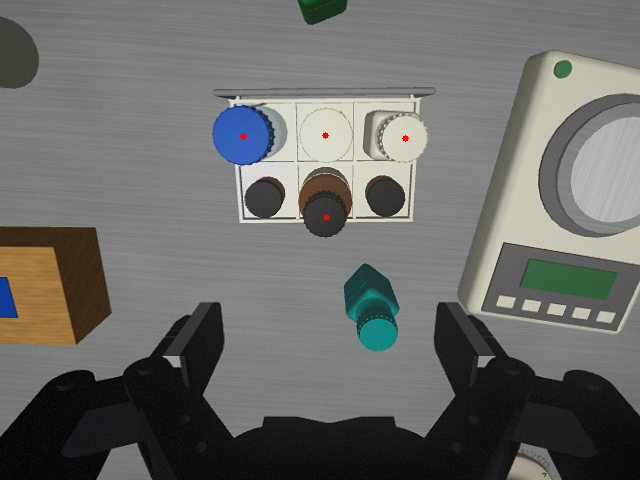

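```bash
python3 -m inch '0 -1 45 0 0 0; 0 -1 90 0 0 0; 0 -1 130 0 0 0; 0 -1 160 0 0 0; 0 -1 180 0 0 0; 0 -1 190 0 0 0; 0 -1 193 0 0 0; 0 -1 193 0 0 0'; python3 -m inch '0 0 0 0 0 0;0 0 0 0 0 0;0 0 0 0 0 0;0 0 0 0 0 0;0 0 0 0 0 0;0 0 0 0 0 0;0 0 0 0 0 0' 0 40; python3 - <<'E'
from h import *
cv2.imwrite("pics/w4.png",eyes.capture("wrist")[:,:,::-1])
E
```

```text
time_s: 4.25
position: [495.9, 301.7, 98.8]
tcp_rot: [0.999, 0.037, 0.0, -0.0]
ft_force: [-0.0, -0.5, -0.7]
gripper_width: 0.999
gripper_force: 0.0
time_s: 4.95
position: [495.7, 302.4, 99.2]
tcp_rot: [0.999, 0.037, 0.001, -0.0]
ft_force: [-0.5, -0.6, 5.7]
gripper_width: 0.413
gripper_force: 39.6
```

View pics/w4.png

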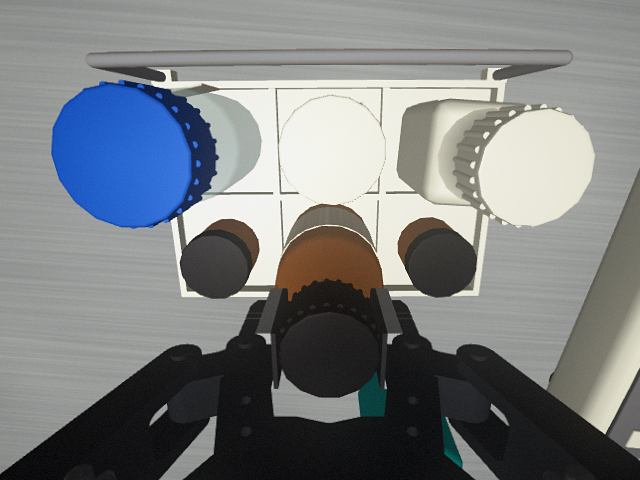

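```bash
cat > to.py <<'E'
import sys,numpy as np
from bench import env
cx,cy,cz,x,y,z=map(float,sys.argv[1:7]);c,s=np.cos(.0749),np.sin(.0749)
print("tool shift",round((x-cx)*c+(y-cy)*s,1),round((x-cx)*s-(y-cy)*c,1),round(cz-z,1))
E
python3 -m inch '0 0 -15 0 0 0; 0 0 -50 0 0 0; 0 0 -90 0 0 0; 0 0 -120 0 0 0; -3 20 -130 0 0 0; -9 60 -130 0 0 0; -17 105 -130 0 0 0; -24 150 -130 0 0 0'
python3 -m inch '-7 45 0 0 0 0; -14 90 0 0 0 0; -21 135 0 0 0 0; -28 180 0 0 0 0; -35 225 0 0 0 0; -42 270 0 0 0 0; -49 315 0 0 0 0; -56 360 0 0 0 0'
python3 -m inch '-6 38 0 0 0 0; -10 66 0 0 0 0; -12 76 0 0 0 0; -12 77 0 0 0 0; -12 77 0 0 0 0; -12 77 0 0 0 0'
python3 - <<'E'
from bench import env
print(env.observe()["joint_positions"].round(2))
E
```

```text
time_s: 5.8
position: [481.5, 149.6, 228.7]
tcp_rot: [0.999, 0.038, -0.0, 0.0]
ft_force: [1.0, -1.1, -3.1]
gripper_width: 0.414
gripper_force: 40.6
time_s: 6.6
position: [452.8, -213.8, 228.9]
tcp_rot: [0.999, 0.038, 0.0, 0.0]
ft_force: [1.3, 0.4, -2.6]
gripper_width: 0.411
gripper_force: 40.6
time_s: 7.2
position: [447.8, -287.8, 228.4]
tcp_rot: [0.999, 0.039, 0.0, -0.0]
ft_force: [0.3, -0.1, -2.6]
gripper_width: 0.411
gripper_force: 40.7
[ 0.95  0.3  -0.51  1.85  0.17  1.04 -1.12]
```

```bash
python3 -m inch '0 0 30 0 0 0; 0 0 70 0 0 0; 0 0 105 0 0 0; 0 0 120 0 0 0; 0 0 126 0 0 0; 0 0 129 0 0 0; 0 0 131 0 0 0; 0 0 131 0 0 0'
python3 -m inch '0 0 0 0 0 0;0 0 0 0 0 0;0 0 0 0 0 0;0 0 0 0 0 0;0 0 0 0 0 0' 100
python3 -m inch '0 0 -10 0 0 0; 0 0 -40 0 0 0; 0 0 -85 0 0 0; 0 0 -131 0 0 0'
python3 to.py 447.2 -290 228.3 565 240.5 228.3
```

```text
time_s: 8.0
position: [448.8, -290.5, 99.2]
tcp_rot: [0.999, 0.038, 0.001, 0.001]
ft_force: [-0.2, 1.5, 1.9]
gripper_width: 0.408
gripper_force: 41.1
time_s: 8.5
position: [447.3, -290.2, 97.4]
tcp_rot: [0.999, 0.037, 0.0, 0.0]
ft_force: [0.0, 0.1, -0.2]
gripper_width: 0.999
gripper_force: 0.0
time_s: 8.9
position: [446.8, -289.4, 229.8]
tcp_rot: [0.999, 0.038, -0.0, -0.001]
ft_force: [0.2, -1.0, -0.2]
gripper_width: 0.997
gripper_force: 0.0
tool shift 157.2 -520.2 0.0
```

```bash
python3 -m inch '14 -45 0 0 0 0; 27 -90 0 0 0 0; 41 -135 0 0 0 0; 54 -180 0 0 0 0; 68 -225 0 0 0 0; 81 -270 0 0 0 0; 95 -315 0 0 0 0; 108 -360 0 0 0 0'
python3 -m inch '14 -45 0 0 0 0; 27 -90 0 0 0 0; 40 -130 0 0 0 0; 48 -156 0 0 0 0; 49 -162 0 0 0 0; 49 -162 0 0 0 0; 49 -162 0 0 0 0; 49 -162 0 0 0 0'
python3 - <<'E'
from h import *
i=eyes.camera_info("wrist");x=eyes.capture("wrist")[:,:,::-1].copy()
print(env.observe()["position"],env.observe()["joint_positions"].round(2))
for p in ((564.5,242,126),(555.5,373.5,120),(559,306,64)):
    cv2.circle(x,tuple(int(v) for v in proj(i,[p])[0]),3,(0,0,255),-1)
cv2.imwrite("pics/w5.png",x)
E
```

```text
time_s: 9.7
position: [528.4, 78.8, 229.3]
tcp_rot: [0.999, 0.037, 0.001, 0.0]
ft_force: [0.9, -0.3, -0.2]
gripper_width: 0.997
gripper_force: 0.0
time_s: 10.5
position: [565.2, 239.9, 228.3]
tcp_rot: [0.999, 0.036, 0.0, 0.001]
ft_force: [-0.2, -1.2, 0.4]
gripper_width: 1.0
gripper_force: 0.0
[565.20011475 240.01301678 228.39304444] [ 0.07  0.5  -0.7   1.64  0.35  1.13 -2.22]
```

View pics/w5.png

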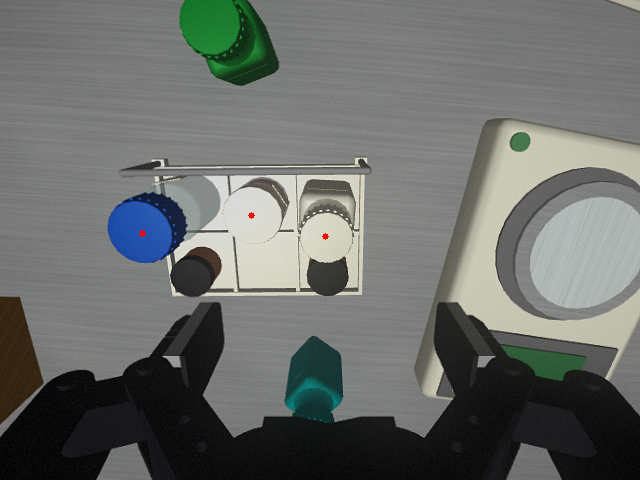

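```bash
python3 -m inch '0 0 40 0 0 0; 0 0 80 0 0 0; 0 0 110 0 0 0; 0 0 128 0 0 0; 0 0 136 0 0 0; 0 0 138 0 0 0; 0 0 138 0 0 0'; python3 -m inch '0 0 0 0 0 0;0 0 0 0 0 0;0 0 0 0 0 0;0 0 0 0 0 0;0 0 0 0 0 0;0 0 0 0 0 0;0 0 0 0 0 0' 0 40
python3 -m inch '0 0 -10 0 0 0; 0 0 -25 0 0 0; 0 0 -25 0 0 0'
python3 to.py 564.7 242.3 228.3 510 -290 228.3
```

```text
time_s: 11.25
position: [565.7, 242.6, 91.4]
tcp_rot: [0.999, 0.037, 0.001, -0.0]
ft_force: [-0.1, 0.6, -0.0]
gripper_width: 1.001
gripper_force: 0.0
time_s: 11.95
position: [565.4, 242.3, 91.2]
tcp_rot: [0.999, 0.037, 0.001, -0.0]
ft_force: [-1.3, -1.5, 5.4]
gripper_width: 0.433
gripper_force: 39.7
time_s: 12.25
position: [566.2, 243.3, 117.9]
tcp_rot: [0.999, 0.037, 0.002, -0.001]
ft_force: [0.5, 0.7, -1.2]
gripper_width: 0.438
gripper_force: 40.2
tool shift -94.4 526.7 0.0
```

```bash
python3 -m inch '0 0 -40 0 0 0; 0 0 -80 0 0 0; -1 5 -105 0 0 0; -5 30 -113 0 0 0; -13 75 -113 0 0 0; -21 120 -113 0 0 0; -29 165 -113 0 0 0; -37 210 -113 0 0 0'
python3 -m inch '-8 45 0 0 0 0; -16 90 0 0 0 0; -24 135 0 0 0 0; -32 180 0 0 0 0; -40 225 0 0 0 0; -47 265 0 0 0 0; -53 300 0 0 0 0; -57 317 0 0 0 0'
python3 -m inch '0 0 0 0 0 0; 0 0 0 0 0 0; 0 0 30 0 0 0; 0 0 70 0 0 0; 0 0 105 0 0 0; 0 0 125 0 0 0; 0 0 134 0 0 0; 0 0 138 0 0 0'
python3 -m inch '0 0 1 0 0 0; 0 0 1 0 0 0'
python3 -m inch '0 0 0 0 0 0;0 0 0 0 0 0;0 0 0 0 0 0;0 0 0 0 0 0;0 0 0 0 0 0' 100
python3 -m inch '0 0 -10 0 0 0; 0 0 -40 0 0 0; 0 0 -85 0 0 0; 0 0 -120 0 0 0; 0 0 -139 0 0 0;0 0 -139 0 0 0'
python3 to.py 510 -290.3 228.3 557.5 373 228.3
```

```text
time_s: 13.05
position: [543.1, 28.4, 228.5]
tcp_rot: [0.999, 0.038, 0.0, 0.0]
ft_force: [1.2, -0.8, -1.7]
gripper_width: 0.431
gripper_force: 40.8
time_s: 13.85
position: [509.1, -294.8, 228.1]
tcp_rot: [0.999, 0.035, -0.0, 0.001]
ft_force: [-0.8, -0.2, -1.1]
gripper_width: 0.434
gripper_force: 40.7
time_s: 14.65
position: [511.4, -287.3, 91.1]
tcp_rot: [0.999, 0.039, -0.0, -0.001]
ft_force: [-6.6, 6.9, 25.9]
gripper_width: 0.433
gripper_force: 43.1
time_s: 14.85
position: [512.5, -288.7, 91.1]
tcp_rot: [0.999, 0.038, 0.001, 0.0]
ft_force: [-0.2, 2.0, 3.8]
gripper_width: 0.438
gripper_force: 41.1
time_s: 15.35
position: [510.4, -290.5, 89.3]
tcp_rot: [0.999, 0.037, -0.0, 0.0]
ft_force: [-0.9, 0.3, 0.3]
gripper_width: 0.998
gripper_force: 0.0
time_s: 15.95
position: [512.7, -291.2, 232.7]
tcp_rot: [0.999, 0.037, 0.003, 0.002]
ft_force: [0.3, 0.9, 0.7]
gripper_width: 1.0
gripper_force: 0.0
tool shift 97.0 -657.9 0.0
```

```bash
python3 -m inch '7 -45 0 0 0 0; 14 -90 0 0 0 0; 20 -135 0 0 0 0; 27 -180 0 0 0 0; 33 -225 0 0 0 0; 40 -270 0 0 0 0; 46 -315 0 0 0 0; 53 -360 0 0 0 0'
python3 -m inch '7 -45 0 0 0 0; 14 -90 0 0 0 0; 20 -135 0 0 0 0; 27 -180 0 0 0 0; 33 -225 0 0 0 0; 39 -265 0 0 0 0; 43 -290 0 0 0 0; 44 -298 0 0 0 0'
python3 -m inch '0 0 0 0 0 0;0 0 0 0 0 0;0 0 0 0 0 0;0 0 0 0 0 0'
python3 - <<'E'
from h import *
i=eyes.camera_info("wrist");x=eyes.capture("wrist")[:,:,::-1].copy()
print(env.observe()["joint_positions"].round(2))
hsv=cv2.cvtColor(x,cv2.COLOR_BGR2HSV)
m=cv2.inRange(hsv,(105,120,60),(130,255,255))
cs,_=cv2.findContours(m,cv2.RETR_EXTERNAL,cv2.CHAIN_APPROX_NONE)
k=max(cs,key=cv2.contourArea);print(cv2.boundingRect(k),proj(i,[(557.5,373,120),(557.5,373,92)]))
cv2.imwrite("pics/w6.png",x)
E
```

```text
time_s: 16.75
position: [535.5, 74.0, 227.5]
tcp_rot: [0.999, 0.037, -0.001, 0.0]
ft_force: [0.2, 0.5, -0.1]
gripper_width: 0.999
gripper_force: 0.0
time_s: 17.55
position: [555.8, 376.9, 227.0]
tcp_rot: [0.999, 0.04, -0.001, -0.001]
ft_force: [-0.9, 0.2, -0.1]
gripper_width: 1.001
gripper_force: 0.0
time_s: 17.95
position: [558.8, 371.1, 228.4]
tcp_rot: [0.999, 0.036, 0.0, 0.001]
ft_force: [-0.8, 0.3, 0.3]
gripper_width: 1.0
gripper_force: 0.0
[-0.16  0.6  -0.71  1.49  0.41  1.2  -2.42]
(288, 196, 68, 71) [[325.80423947 234.6421321 ]
 [326.06667098 224.0232762 ]]
```

```bash
python3 -m inch '0 -1 40 0 0 0; 0 -1 80 0 0 0; 0 -1 115 0 0 0; 0 -1 135 0 0 0; 0 -1 144 0 0 0; 0 -1 146 0 0 0; 0 -1 146 0 0 0'; python3 -m inch '0 0 0 0 0 0;0 0 0 0 0 0;0 0 0 0 0 0;0 0 0 0 0 0;0 0 0 0 0 0;0 0 0 0 0 0;0 0 0 0 0 0' 0 40
python3 -m inch '0 0 -10 0 0 0; 0 0 -25 0 0 0; 0 0 -25 0 0 0'
python3 to.py 557.4 374.2 228.3 573 -291 228.3
```

```text
time_s: 18.7
position: [558.6, 374.4, 83.3]
tcp_rot: [0.999, 0.037, 0.001, -0.0]
ft_force: [0.1, 0.1, 0.6]
gripper_width: 1.002
gripper_force: 0.0
time_s: 19.4
position: [558.7, 374.8, 83.7]
tcp_rot: [0.999, 0.037, 0.001, -0.001]
ft_force: [-1.0, -0.3, 6.1]
gripper_width: 0.555
gripper_force: 40.8
time_s: 19.7
position: [559.0, 375.2, 109.9]
tcp_rot: [0.999, 0.037, 0.002, -0.001]
ft_force: [-0.2, 0.9, -2.3]
gripper_width: 0.55
gripper_force: 41.8
tool shift -34.2 664.5 0.0
```

```bash
python3 -m inch '0 0 -40 0 0 0; 0 0 -80 0 0 0; 0 5 -110 0 0 0; -1 30 -121 0 0 0; -4 75 -121 0 0 0; -6 120 -121 0 0 0; -8 165 -121 0 0 0; -11 210 -121 0 0 0'
python3 -m inch '-3 45 0 0 0 0; -5 90 0 0 0 0; -7 135 0 0 0 0; -9 180 0 0 0 0; -12 225 0 0 0 0; -14 270 0 0 0 0; -16 315 0 0 0 0; -18 360 0 0 0 0'
python3 -m inch '-2 40 0 0 0 0; -4 75 0 0 0 0; -5 92 0 0 0 0; -5 94 0 0 0 0; -5 94 0 0 0 0; -5 94 0 0 0 0; -5 94 0 0 0 0'
python3 -m inch '0 0 30 0 0 0; 0 0 70 0 0 0; 0 0 110 0 0 0; 0 0 130 0 0 0; 0 0 138 0 0 0; 0 0 141 0 0 0; 0 0 143 0 0 0; 0 0 145 0 0 0'
python3 -m inch '0 0 1 0 0 0; 0 0 2 0 0 0;0 0 2 0 0 0'
```

```text
time_s: 20.5
position: [562.4, 161.9, 228.4]
tcp_rot: [0.999, 0.037, 0.0, 0.0]
ft_force: [0.3, 0.4, -2.3]
gripper_width: 0.552
gripper_force: 42.6
time_s: 21.3
position: [571.2, -198.3, 228.5]
tcp_rot: [0.999, 0.037, 0.0, 0.0]
ft_force: [-0.1, 0.1, -3.4]
gripper_width: 0.551
gripper_force: 42.6
time_s: 22.0
position: [574.3, -288.1, 228.6]
tcp_rot: [0.999, 0.039, 0.0, -0.0]
ft_force: [1.0, -0.2, -2.4]
gripper_width: 0.551
gripper_force: 42.6
time_s: 22.8
position: [575.1, -290.9, 85.0]
tcp_rot: [0.999, 0.038, 0.001, 0.001]
ft_force: [0.1, -0.3, -2.3]
gripper_width: 0.554
gripper_force: 42.5
time_s: 23.1
position: [575.0, -290.9, 83.7]
tcp_rot: [0.999, 0.037, 0.001, 0.001]
ft_force: [-2.3, 0.7, 6.8]
gripper_width: 0.551
gripper_force: 43.5
```

```bash
python3 -m inch '0 0 0 0 0 0;0 0 0 0 0 0;0 0 0 0 0 0;0 0 0 0 0 0;0 0 0 0 0 0' 100
python3 -m inch '0 0 -10 0 0 0; 0 0 -40 0 0 0; 0 0 -85 0 0 0; 0 0 -120 0 0 0; 0 0 -147 0 0 0;0 0 -147 0 0 0'
python3 - <<'E'
from h import *
cv2.imwrite("pics/top1.png",eyes.capture("top")[:,:,::-1])
a=cv2.imread("pics/top1.png");x=np.hstack([cv2.resize(a[190:340,110:260],None,fx=2.6,fy=2.6),cv2.resize(a[190:340,400:550],None,fx=2.6,fy=2.6)])
cv2.imwrite("pics/top1c.png",x)
E
python3 to.py 573 -291 228.3 560.5 305 228.3
```

```text
time_s: 23.6
position: [573.6, -290.6, 81.2]
tcp_rot: [0.999, 0.037, -0.0, -0.0]
ft_force: [-0.1, 0.3, 0.3]
gripper_width: 1.0
gripper_force: 0.0
time_s: 24.2
position: [576.7, -291.4, 234.3]
tcp_rot: [0.999, 0.037, 0.004, 0.002]
ft_force: [-0.1, 0.3, 0.5]
gripper_width: 1.0
gripper_force: 0.0
tool shift 32.1 -595.3 0.0
```

View pics/top1c.png

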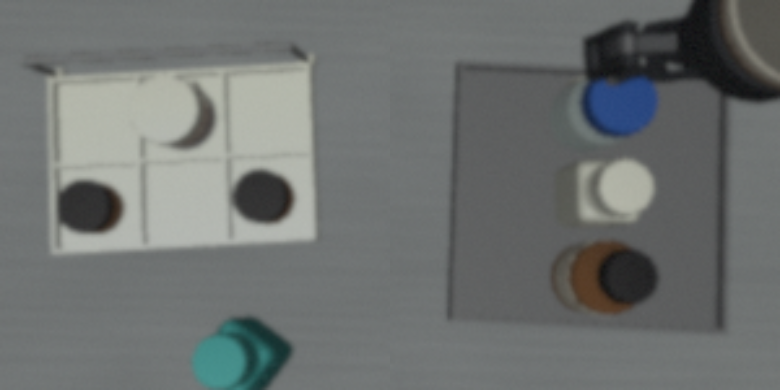

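```bash
python3 -m inch '2 -45 0 0 0 0; 5 -90 0 0 0 0; 7 -135 0 0 0 0; 10 -180 0 0 0 0; 12 -225 0 0 0 0; 14 -270 0 0 0 0; 17 -315 0 0 0 0; 19 -360 0 0 0 0'
python3 -m inch '2 -45 0 0 0 0; 5 -90 0 0 0 0; 7 -135 0 0 0 0; 10 -180 0 0 0 0; 12 -215 0 0 0 0; 13 -233 0 0 0 0; 13 -236 0 0 0 0; 13 -236 0 0 0 0'
python3 -m inch '0 0 0 0 0 0;0 0 0 0 0 0;0 0 0 0 0 0'
python3 - <<'E'
from h import *
i=eyes.camera_info("wrist");x=eyes.capture("wrist")[:,:,::-1].copy()
for p in ((560,305.5,64),): cv2.circle(x,tuple(int(v) for v in proj(i,[p])[0]),3,(0,0,255),-1)
cv2.imwrite("pics/w7.png",x[100:420,160:500])
E
```

```text
time_s: 25.05
position: [564.6, 71.2, 227.3]
tcp_rot: [0.999, 0.037, -0.001, 0.0]
ft_force: [0.6, -0.2, 0.7]
gripper_width: 1.002
gripper_force: 0.0
time_s: 25.85
position: [560.4, 305.7, 227.2]
tcp_rot: [0.999, 0.038, -0.001, 0.001]
ft_force: [-0.7, -0.3, -0.1]
gripper_width: 1.002
gripper_force: 0.0
time_s: 26.15
position: [561.6, 304.4, 228.3]
tcp_rot: [0.999, 0.036, 0.0, 0.0]
ft_force: [0.1, -0.0, -0.4]
gripper_width: 0.999
gripper_force: 0.0
```

View pics/w7.png

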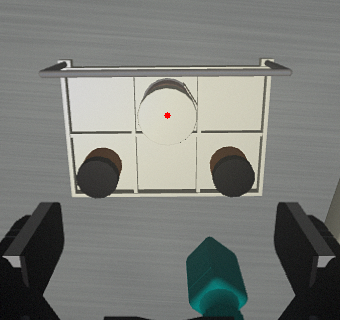

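```bash
python3 -m inch '0 0 40 0 0 0; 0 0 85 0 0 0; 0 0 130 0 0 0; 0 0 165 0 0 0; 0 0 187 0 0 0; 0 0 198 0 0 0; 0 0 203 0 0 0;0 0 203 0 0 0'; python3 -m inch '0 0 0 0 0 0;0 0 0 0 0 0;0 0 0 0 0 0;0 0 0 0 0 0;0 0 0 0 0 0;0 0 0 0 0 0;0 0 0 0 0 0' 0 35
python3 -m inch '0 0 -10 0 0 0; 0 0 -25 0 0 0; 0 0 -25 0 0 0'
python3 to.py 560 305.5 228.3 548.7 11.4 228.3
```

```text
time_s: 27.0
position: [561.4, 306.2, 25.7]
tcp_rot: [0.999, 0.037, 0.0, -0.0]
ft_force: [0.4, -0.5, 0.4]
gripper_width: 1.003
gripper_force: 0.0
time_s: 27.7
position: [562.0, 306.6, 26.9]
tcp_rot: [0.999, 0.037, 0.001, -0.0]
ft_force: [-0.6, -1.2, 7.2]
gripper_width: 0.597
gripper_force: 35.8
time_s: 28.0
position: [562.5, 307.3, 53.2]
tcp_rot: [0.999, 0.037, 0.002, -0.001]
ft_force: [0.5, 0.2, -0.2]
gripper_width: 0.596
gripper_force: 36.7
tool shift -33.3 292.4 0.0
```

```bash
python3 -m inch '0 0 -30 0 0 0; 0 0 -65 0 0 0; 0 0 -90 0 0 0; -3 25 -90 0 0 0; -7 65 -90 0 0 0; -12 105 -90 0 0 0; -17 145 -90 0 0 0; -21 185 -90 0 0 0'
python3 -m inch '-4 38 0 0 0 0; -8 70 0 0 0 0; -10 92 0 0 0 0; -11 103 0 0 0 0; -12 107 0 0 0 0; -12 107 0 0 0 0; -12 107 0 0 0 0; -12 107 0 0 0 0'
python3 -m inch '0 0 0 0 0 0;0 0 0 0 0 0;0 0 0 0 0 0;0 0 0 0 0 0'
python3 - <<'E'
from h import *
i=eyes.camera_info("wrist");x=eyes.capture("wrist")[:,:,::-1].copy()
cv2.circle(x,tuple(int(v) for v in proj(i,[(548.7,11.4,75)])[0]),3,(0,0,255),-1)
y=eyes.capture("scene")[:,:,::-1]
z=np.hstack([cv2.resize(x,(400,300)),cv2.resize(y[120:300,250:490],(400,300))]);cv2.imwrite("pics/w8.png",z)
E
```

```text
time_s: 28.8
position: [553.6, 118.5, 140.5]
tcp_rot: [0.999, 0.038, 0.0, 0.0]
ft_force: [1.3, -0.7, -1.0]
gripper_width: 0.597
gripper_force: 37.2
time_s: 29.6
position: [550.0, 14.3, 140.5]
tcp_rot: [0.999, 0.039, 0.0, -0.0]
ft_force: [0.8, 0.2, -1.1]
gripper_width: 0.599
gripper_force: 37.2
time_s: 30.0
position: [550.0, 12.6, 140.3]
tcp_rot: [0.999, 0.037, 0.0, -0.0]
ft_force: [-0.2, -0.2, -1.2]
gripper_width: 0.597
gripper_force: 37.2
```

View pics/w8.png

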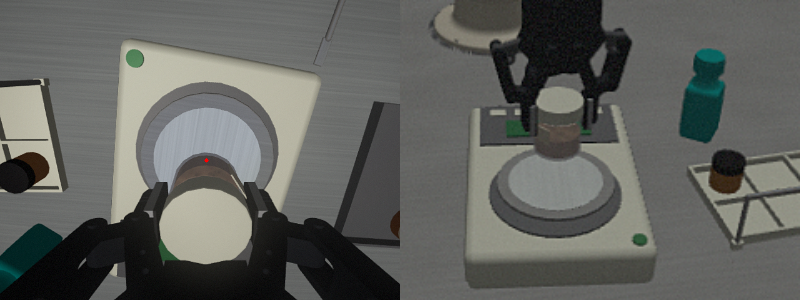

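```bash
python3 -m inch '0 0 12 0 0 0; 0 0 24 0 0 0; 0 0 32 0 0 0; 0 0 37 0 0 0; 0 0 40 0 0 0;0 0 42 0 0 0;0 0 42 0 0 0'
python3 -m inch '0 0 1 0 0 0;0 0 2 0 0 0;0 0 2 0 0 0;0 0 2 0 0 0'
```

```text
time_s: 30.8
position: [550.1, 12.6, 98.3]
tcp_rot: [0.999, 0.037, 0.0, -0.0]
ft_force: [0.4, -0.0, -0.6]
gripper_width: 0.602
gripper_force: 37.1
time_s: 31.2
position: [550.6, 12.5, 97.9]
tcp_rot: [0.999, 0.037, 0.001, 0.0]
ft_force: [-3.1, -1.1, 9.5]
gripper_width: 0.596
gripper_force: 37.9
```

Touching the pan at the expected height; releasing and checking.

```bash
python3 -m inch '0 0 0 0 0 0;0 0 0 0 0 0;0 0 0 0 0 0;0 0 0 0 0 0;0 0 0 0 0 0' 100
python3 -m inch '0 0 -10 0 0 0; 0 0 -40 0 0 0; 0 0 -85 0 0 0; 0 0 -120 0 0 0; 0 0 -132 0 0 0;0 0 -132 0 0 0'
python3 -m inch '2 45 0 0 0 0; 4 90 0 0 0 0; 6 135 0 0 0 0; 6 135 0 0 0 0;6 135 0 0 0 0;6 135 0 0 0 0'
python3 - <<'E'
from h import *
y=eyes.capture("scene")[:,:,::-1];x=eyes.capture("top")[:,:,::-1]
z=np.hstack([cv2.resize(x[180:300,260:420],(400,300)),cv2.resize(y[150:300,250:450],(400,300))]);cv2.imwrite("pics/w9.png",z)
i=eyes.camera_info("top");print(proj(i,[(548.7,11.4,75),(548.7,11.4,135)]))
E
```

```text
time_s: 31.7
position: [549.9, 12.4, 96.2]
tcp_rot: [0.999, 0.037, -0.0, -0.0]
ft_force: [0.1, -0.0, 0.4]
gripper_width: 0.998
gripper_force: 0.0
time_s: 32.3
position: [551.4, 12.6, 230.8]
tcp_rot: [0.999, 0.037, 0.002, 0.0]
ft_force: [0.2, 0.3, 0.0]
gripper_width: 1.0
gripper_force: 0.0
time_s: 32.9
position: [565.2, -120.3, 227.1]
tcp_rot: [0.999, 0.038, -0.001, -0.001]
ft_force: [0.4, -0.4, 0.3]
gripper_width: 0.999
gripper_force: 0.0
[[324.51824896 239.57979552]
 [324.06873608 235.97052269]]
```

View pics/w9.png

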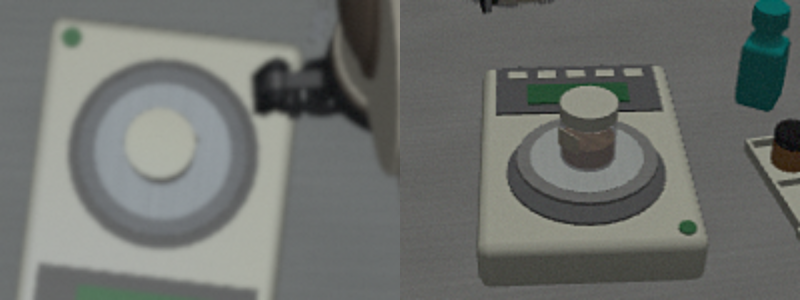

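```bash
python3 to.py 564.8 -122.8 228.3 573.2 -290.5 82.3
python3 -m inch '-1 45 0 0 0 0; -2 90 0 0 0 0; -3 135 0 0 0 0; -4 162 0 0 0 0; -4 168 0 0 0 0;-4 168 0 0 0 0;-4 168 0 0 0 0;-4 168 0 0 0 0'
python3 -m inch '0 0 40 0 0 0; 0 0 80 0 0 0; 0 0 115 0 0 0; 0 0 135 0 0 0; 0 0 144 0 0 0; 0 0 147 0 0 0; 0 0 147 0 0 0;0 0 147 0 0 0'; python3 -m inch '0 0 0 0 0 0;0 0 0 0 0 0;0 0 0 0 0 0;0 0 0 0 0 0;0 0 0 0 0 0;0 0 0 0 0 0;0 0 0 0 0 0' 0 40
python3 -m inch '0 0 -10 0 0 0; 0 0 -26 0 0 0; 0 0 -26 0 0 0'
```

```text
tool shift -4.2 167.9 146.0
time_s: 33.8
position: [575.3, -286.7, 228.6]
tcp_rot: [0.999, 0.039, 0.0, -0.0]
ft_force: [0.3, -0.0, 0.1]
gripper_width: 0.999
gripper_force: 0.0
time_s: 34.6
position: [575.8, -289.6, 83.0]
tcp_rot: [0.999, 0.038, 0.001, 0.001]
ft_force: [-0.2, -0.5, 0.5]
gripper_width: 1.002
gripper_force: 0.0
time_s: 35.3
position: [575.0, -289.8, 82.2]
tcp_rot: [0.999, 0.037, 0.0, 0.0]
ft_force: [-1.1, 1.2, 5.3]
gripper_width: 0.551
gripper_force: 41.4
time_s: 35.6
position: [576.3, -290.0, 110.0]
tcp_rot: [0.999, 0.037, 0.002, 0.001]
ft_force: [0.3, -1.4, -1.3]
gripper_width: 0.547
gripper_force: 41.7
```

```bash
python3 -m inch '0 0 -40 0 0 0; 0 0 -85 0 0 0; 0 0 -125 0 0 0; 1 -20 -146 0 0 0; 3 -60 -146 0 0 0; 5 -105 -146 0 0 0; 8 -150 -146 0 0 0; 10 -195 -146 0 0 0'
python3 -m inch '2 -45 0 0 0 0; 5 -90 0 0 0 0; 7 -135 0 0 0 0; 9 -180 0 0 0 0; 12 -225 0 0 0 0; 14 -270 0 0 0 0; 16 -315 0 0 0 0; 18 -360 0 0 0 0'
python3 -m inch '2 -40 0 0 0 0; 4 -75 0 0 0 0; 5 -98 0 0 0 0; 6 -107 0 0 0 0; 6 -109 0 0 0 0; 6 -109 0 0 0 0; 6 -109 0 0 0 0; 6 -109 0 0 0 0'
python3 -m inch '0 0 0 0 0 0;0 0 0 0 0 0;0 0 0 0 0 0;0 0 0 0 0 0'
```

```text
time_s: 36.4
position: [569.7, -92.7, 253.6]
tcp_rot: [0.999, 0.037, 0.0, 0.0]
ft_force: [0.8, 0.4, -2.8]
gripper_width: 0.555
gripper_force: 42.8
time_s: 37.2
position: [560.8, 267.5, 253.4]
tcp_rot: [0.999, 0.037, 0.0, 0.0]
ft_force: [0.6, -0.2, -3.6]
gripper_width: 0.554
gripper_force: 42.8
time_s: 38.0
position: [559.8, 373.2, 253.4]
tcp_rot: [0.999, 0.036, 0.0, 0.001]
ft_force: [0.5, -0.6, -3.6]
gripper_width: 0.551
gripper_force: 42.6
time_s: 38.4
position: [558.9, 375.1, 253.4]
tcp_rot: [0.999, 0.037, 0.0, -0.0]
ft_force: [-0.8, -0.1, -2.3]
gripper_width: 0.553
gripper_force: 42.6
```

```bash
python3 -m inch '0 0 40 0 0 0; 0 0 80 0 0 0; 0 0 115 0 0 0; 0 0 140 0 0 0; 0 0 155 0 0 0; 0 0 163 0 0 0; 0 0 167 0 0 0;0 0 169 0 0 0'
python3 -m inch '0 0 1 0 0 0; 0 0 2 0 0 0;0 0 3 0 0 0;0 0 3 0 0 0;0 0 3 0 0 0'
```

```text
time_s: 39.2
position: [559.5, 375.8, 85.2]
tcp_rot: [0.999, 0.037, 0.001, -0.001]
ft_force: [1.1, -0.1, -3.2]
gripper_width: 0.551
gripper_force: 42.8
time_s: 39.7
position: [559.4, 375.5, 82.2]
tcp_rot: [0.999, 0.037, 0.001, -0.0]
ft_force: [0.0, -0.6, 2.4]
gripper_width: 0.55
gripper_force: 42.8
```

```bash
python3 to.py 557.4 374.2 228.3 510.4 -290.2 89.3
python3 -m inch '0 0 0 0 0 0;0 0 0 0 0 0;0 0 0 0 0 0;0 0 0 0 0 0;0 0 0 0 0 0' 100
python3 -m inch '0 0 -10 0 0 0; 0 0 -40 0 0 0; 0 0 -85 0 0 0; 0 0 -120 0 0 0; 0 0 -147 0 0 0;0 0 -147 0 0 0'
python3 -m inch '-7 45 0 0 0 0; -13 90 0 0 0 0; -20 135 0 0 0 0; -26 180 0 0 0 0; -33 225 0 0 0 0; -39 270 0 0 0 0; -46 315 0 0 0 0; -52 360 0 0 0 0'
python3 -m inch '-7 45 0 0 0 0; -13 90 0 0 0 0; -20 135 0 0 0 0; -26 180 0 0 0 0; -33 225 0 0 0 0; -39 265 0 0 0 0; -43 290 0 0 0 0; -45 299 0 0 0 0'
python3 -m inch '0 0 0 0 0 0;0 0 0 0 0 0;0 0 0 0 0 0;0 0 0 0 0 0'
python3 - <<'E'
from h import *
y=eyes.capture("scene")[:,:,::-1];x=eyes.capture("wrist")[:,:,::-1]
z=np.hstack([cv2.resize(x,(400,300)),cv2.resize(y[120:300,360:600],(400,300))]);cv2.imwrite("pics/w10.png",z)
E
```

```text
tool shift -96.6 659.0 139.0
time_s: 40.2
position: [558.8, 375.2, 81.2]
tcp_rot: [0.999, 0.037, -0.0, -0.0]
ft_force: [-0.4, -0.8, 0.2]
gripper_width: 0.997
gripper_force: 0.0
time_s: 40.8
position: [560.8, 377.5, 234.6]
tcp_rot: [0.999, 0.037, 0.004, -0.003]
ft_force: [0.0, 0.6, 1.0]
gripper_width: 1.001
gripper_force: 0.0
time_s: 41.6
position: [533.1, 10.4, 228.3]
tcp_rot: [0.999, 0.037, -0.0, 0.0]
ft_force: [0.5, 0.5, 0.6]
gripper_width: 0.998
gripper_force: 0.0
time_s: 42.4
position: [509.9, -293.1, 227.7]
tcp_rot: [0.999, 0.035, -0.001, 0.0]
ft_force: [0.2, 0.2, 0.5]
gripper_width: 0.997
gripper_force: 0.0
time_s: 42.8
position: [512.0, -287.3, 228.5]
tcp_rot: [0.999, 0.039, 0.0, -0.0]
ft_force: [-0.5, -0.1, -0.7]
gripper_width: 1.001
gripper_force: 0.0
```

View pics/w10.png

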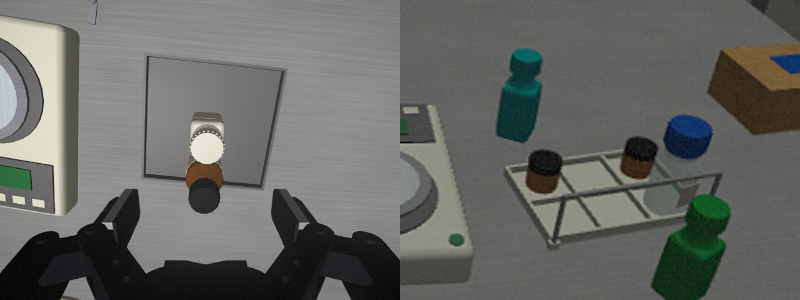

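```bash
python3 -m inch '0 0 40 0 0 0; 0 0 80 0 0 0; 0 0 110 0 0 0; 0 0 128 0 0 0; 0 0 136 0 0 0; 0 0 139 0 0 0; 0 0 139 0 0 0;0 0 139 0 0 0'; python3 -m inch '0 0 0 0 0 0;0 0 0 0 0 0;0 0 0 0 0 0;0 0 0 0 0 0;0 0 0 0 0 0;0 0 0 0 0 0;0 0 0 0 0 0' 0 40
python3 -m inch '0 0 -10 0 0 0; 0 0 -26 0 0 0; 0 0 -26 0 0 0'
```

```text
time_s: 43.7
position: [512.4, -289.6, 90.6]
tcp_rot: [0.999, 0.037, 0.001, 0.001]
ft_force: [-0.3, -0.2, 0.3]
gripper_width: 1.001
gripper_force: 0.0
time_s: 44.4
position: [511.7, -289.6, 89.9]
tcp_rot: [0.999, 0.037, 0.0, 0.0]
ft_force: [-1.3, -0.3, 5.5]
gripper_width: 0.434
gripper_force: 40.1
time_s: 44.7
position: [513.1, -289.8, 117.9]
tcp_rot: [0.999, 0.037, 0.002, 0.001]
ft_force: [1.3, -0.2, -1.5]
gripper_width: 0.436
gripper_force: 40.4
```

```bash
python3 -m inch '0 0 -40 0 0 0; 0 0 -85 0 0 0; 0 0 -120 0 0 0; 4 -20 -138 0 0 0; 11 -60 -138 0 0 0; 19 -105 -138 0 0 0; 27 -150 -138 0 0 0; 35 -195 -138 0 0 0'
python3 -m inch '8 -45 0 0 0 0; 16 -90 0 0 0 0; 24 -135 0 0 0 0; 32 -180 0 0 0 0; 40 -225 0 0 0 0; 48 -270 0 0 0 0; 54 -305 0 0 0 0; 58 -327 0 0 0 0'
python3 -m inch '1 -5 0 0 0 0;1 -5 0 0 0 0;1 -5 0 0 0 0;1 -5 0 0 0 0;1 -5 0 0 0 0;1 -5 0 0 0 0'
python3 -m inch '0 0 40 0 0 0; 0 0 80 0 0 0; 0 0 115 0 0 0; 0 0 138 0 0 0; 0 0 150 0 0 0; 0 0 156 0 0 0; 0 0 159 0 0 0;0 0 161 0 0 0'
python3 -m inch '0 0 1 0 0 0; 0 0 2 0 0 0;0 0 3 0 0 0;0 0 3 0 0 0;0 0 3 0 0 0'
```

```text
time_s: 45.5
position: [531.5, -90.6, 253.7]
tcp_rot: [0.999, 0.037, 0.0, 0.0]
ft_force: [1.0, 0.1, -0.6]
gripper_width: 0.437
gripper_force: 41.0
time_s: 46.3
position: [564.1, 242.4, 253.6]
tcp_rot: [0.999, 0.039, 0.0, -0.001]
ft_force: [0.1, 0.1, -1.7]
gripper_width: 0.435
gripper_force: 40.9
time_s: 46.9
position: [566.0, 242.2, 253.4]
tcp_rot: [0.999, 0.037, 0.0, 0.0]
ft_force: [0.5, -0.0, -0.8]
gripper_width: 0.436
gripper_force: 40.9
time_s: 47.7
position: [566.6, 243.8, 93.4]
tcp_rot: [0.999, 0.037, 0.001, -0.0]
ft_force: [-0.1, -0.4, -2.6]
gripper_width: 0.433
gripper_force: 41.0
time_s: 48.2
position: [566.2, 243.4, 89.9]
tcp_rot: [0.999, 0.037, 0.001, -0.0]
ft_force: [-0.3, 0.3, 2.4]
gripper_width: 0.431
gripper_force: 41.2
```

```bash
python3 -m inch '0 0 0 0 0 0;0 0 0 0 0 0;0 0 0 0 0 0;0 0 0 0 0 0;0 0 0 0 0 0' 100
python3 -m inch '0 0 -10 0 0 0; 0 0 -40 0 0 0; 0 0 -85 0 0 0; 0 0 -120 0 0 0; 0 0 -139 0 0 0;0 0 -139 0 0 0'
python3 -m inch '-14 45 0 0 0 0; -27 90 0 0 0 0; -41 135 0 0 0 0; -54 180 0 0 0 0; -68 225 0 0 0 0; -81 270 0 0 0 0; -95 315 0 0 0 0; -108 360 0 0 0 0'
python3 -m inch '-14 45 0 0 0 0; -27 90 0 0 0 0; -40 130 0 0 0 0; -48 156 0 0 0 0; -49 162 0 0 0 0; -49 162 0 0 0 0; -49 162 0 0 0 0; -49 162 0 0 0 0'
python3 -m inch '0 0 30 0 0 0; 0 0 70 0 0 0; 0 0 105 0 0 0; 0 0 120 0 0 0; 0 0 127 0 0 0; 0 0 131 0 0 0; 0 0 131 0 0 0; 0 0 131 0 0 0'
python3 -m inch '0 0 0 0 0 0;0 0 0 0 0 0;0 0 0 0 0 0;0 0 0 0 0 0;0 0 0 0 0 0;0 0 0 0 0 0;0 0 0 0 0 0' 0 40
python3 -m inch '0 0 -10 0 0 0; 0 0 -26 0 0 0; 0 0 -26 0 0 0'
```

```text
time_s: 48.7
position: [565.7, 243.3, 89.3]
tcp_rot: [0.999, 0.037, -0.0, -0.0]
ft_force: [0.4, 0.5, 0.1]
gripper_width: 1.001
gripper_force: 0.0
time_s: 49.3
position: [567.6, 244.8, 232.8]
tcp_rot: [0.999, 0.037, 0.003, -0.001]
ft_force: [-0.4, 1.2, 0.1]
gripper_width: 1.005
gripper_force: 0.0
time_s: 50.1
position: [483.5, -125.5, 227.7]
tcp_rot: [0.999, 0.037, -0.001, -0.0]
ft_force: [1.2, 0.1, -0.1]
gripper_width: 0.997
gripper_force: 0.0
time_s: 50.9
position: [448.9, -286.8, 228.3]
tcp_rot: [0.999, 0.039, 0.0, -0.0]
ft_force: [0.0, -0.0, 0.0]
gripper_width: 1.003
gripper_force: 0.0
time_s: 51.7
position: [449.2, -289.5, 98.7]
tcp_rot: [0.999, 0.037, 0.001, 0.001]
ft_force: [0.2, -0.5, 0.5]
gripper_width: 1.002
gripper_force: 0.0
time_s: 52.4
position: [448.6, -289.4, 97.7]
tcp_rot: [0.999, 0.037, 0.0, 0.0]
ft_force: [-0.3, -0.1, 5.6]
gripper_width: 0.41
gripper_force: 39.7
time_s: 52.7
position: [449.1, -289.1, 124.7]
tcp_rot: [0.999, 0.038, 0.001, 0.0]
ft_force: [0.1, 0.3, -2.9]
gripper_width: 0.412
gripper_force: 40.5
```

```bash
python3 -m inch '0 0 -40 0 0 0; 0 0 -85 0 0 0; 0 0 -115 0 0 0; 3 -20 -130 0 0 0; 9 -60 -130 0 0 0; 16 -105 -130 0 0 0; 24 -150 -130 0 0 0; 31 -195 -130 0 0 0'
python3 -m inch '7 -45 0 0 0 0; 14 -90 0 0 0 0; 21 -135 0 0 0 0; 28 -180 0 0 0 0; 35 -225 0 0 0 0; 42 -270 0 0 0 0; 49 -315 0 0 0 0; 55 -350 0 0 0 0'
python3 -m inch '5 -30 0 0 0 0; 6 -40 0 0 0 0; 6 -42 0 0 0 0;6 -42 0 0 0 0;6 -42 0 0 0 0;6 -42 0 0 0 0;6 -42 0 0 0 0;6 -42 0 0 0 0'
python3 -m inch '0 0 40 0 0 0; 0 0 80 0 0 0; 0 0 110 0 0 0; 0 0 132 0 0 0; 0 0 143 0 0 0; 0 0 149 0 0 0; 0 0 152 0 0 0;0 0 153 0 0 0'
python3 -m inch '0 0 1 0 0 0; 0 0 2 0 0 0;0 0 3 0 0 0;0 0 3 0 0 0;0 0 3 0 0 0'
```

```text
time_s: 53.5
position: [463.8, -90.4, 252.7]
tcp_rot: [0.999, 0.037, -0.0, -0.0]
ft_force: [1.0, 0.0, -1.7]
gripper_width: 0.407
gripper_force: 41.2
time_s: 54.3
position: [492.1, 263.8, 252.5]
tcp_rot: [0.999, 0.038, -0.001, -0.0]
ft_force: [-0.6, 0.3, -2.6]
gripper_width: 0.409
gripper_force: 41.2
time_s: 55.1
position: [496.4, 302.5, 253.4]
tcp_rot: [0.999, 0.037, 0.0, 0.0]
ft_force: [-1.3, -0.7, -2.9]
gripper_width: 0.412
gripper_force: 41.2
time_s: 55.9
position: [496.7, 303.7, 101.2]
tcp_rot: [0.999, 0.037, 0.001, -0.0]
ft_force: [0.3, -0.2, -3.0]
gripper_width: 0.409
gripper_force: 41.2
time_s: 56.4
position: [496.5, 303.4, 97.8]
tcp_rot: [0.999, 0.037, 0.0, -0.0]
ft_force: [-1.2, -1.0, 1.5]
gripper_width: 0.411
gripper_force: 41.5
```

Release, retreat, and check from above.

```bash
python3 -m inch '0 0 0 0 0 0;0 0 0 0 0 0;0 0 0 0 0 0;0 0 0 0 0 0;0 0 0 0 0 0' 100
python3 -m inch '0 0 -10 0 0 0; 0 0 -40 0 0 0; 0 0 -85 0 0 0; 0 0 -125 0 0 0; 0 0 -155 0 0 0;0 0 -155 0 0 0'
python3 -m inch '0 45 0 0 0 0; 0 90 0 0 0 0; 0 135 0 0 0 0; 0 180 0 0 0 0; 0 225 0 0 0 0; 0 270 0 0 0 0; 0 315 0 0 0 0; 0 360 0 0 0 0'
python3 -m inch '0 45 0 0 0 0; 0 90 0 0 0 0; 0 135 0 0 0 0; 0 170 0 0 0 0; 0 170 0 0 0 0; 0 170 0 0 0 0;0 170 0 0 0 0;0 170 0 0 0 0'
python3 - <<'E'
from h import *
x=eyes.capture("top")[:,:,::-1];a=cv2.imread("pics/top0.png")
f=lambda q:cv2.resize(q[185:305,100:260],(400,300))
cv2.imwrite("pics/fin.png",np.vstack([np.hstack([f(a),f(x)]),np.hstack([cv2.resize(x[180:300,260:420],(400,300)),cv2.resize(eyes.capture("scene")[120:300,330:570,::-1],(400,300))])]))
E
```

```text
time_s: 56.9
position: [496.0, 303.3, 97.3]
tcp_rot: [0.999, 0.037, -0.0, -0.0]
ft_force: [-0.5, -0.3, 0.2]
gripper_width: 1.002
gripper_force: 0.0
time_s: 57.5
position: [498.1, 305.6, 258.1]
tcp_rot: [0.999, 0.038, 0.004, -0.002]
ft_force: [-0.7, -0.1, 1.1]
gripper_width: 0.999
gripper_force: 0.0
time_s: 58.3
position: [522.5, -57.5, 252.4]
tcp_rot: [0.999, 0.038, -0.0, 0.0]
ft_force: [0.6, 0.3, 0.3]
gripper_width: 1.002
gripper_force: 0.0
time_s: 59.1
position: [535.9, -223.3, 252.5]
tcp_rot: [0.999, 0.039, 0.0, -0.0]
ft_force: [0.1, 0.6, -0.2]
gripper_width: 0.998
gripper_force: 0.0
```

View pics/fin.png

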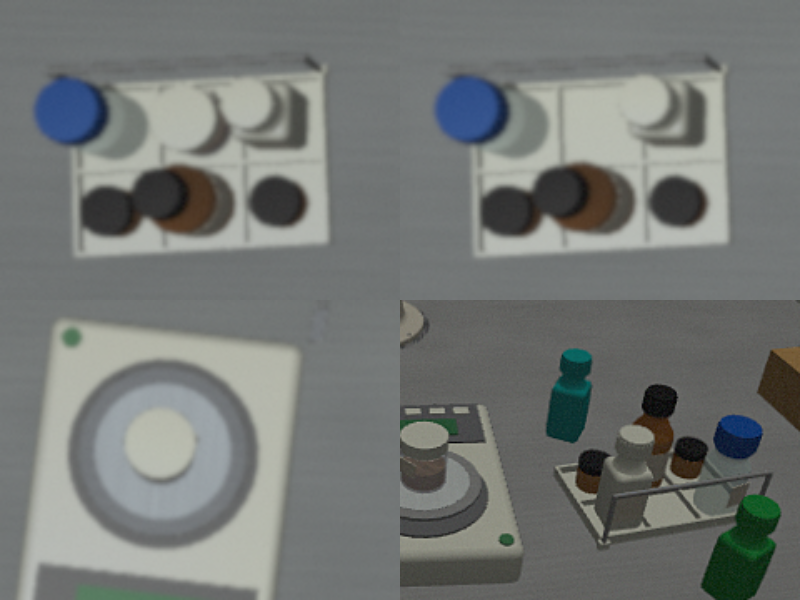

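The before and after views agree: each cap is back within about 2 mm, the jars haven't moved, and the pot is centred on the pan.

```bash
python3 -c "
from bench import env
print(env.sign_off())"
```

```text
the job is handed in; nothing more can be done
None
```

The job is handed in (no verdict was shown): the pot stands on the middle of the balance pan, the three bottles are upright in their original compartments to within about 2 mm by camera, and the jars and look-alikes were left alone.

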